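Weigh a stoneware test tile: clip it and hang it on the spring scale

TASK

Weigh the taller of the two white test tiles. Squeeze the sprung clip open to take it off its wooden rack board, let it close well down over the middle of the tall tile's top edge, then lift tile and clip together by the clip's body and hang the clip's cross bar in both notches of the spring scale's yoke. Let the weight down slowly while still holding the clip, let go only when the scale carries it, and leave the tile hanging still, with the low tile, mug, tub, rib and pin tool left where they are.

Things in the scene. Friction and masses are not known exactly. Their poses are not given: they have to be found in the camera images.
- clip: Loose steel spring clip like a broad clothes peg, handles up, jaws down, 90 g, 26 mm wide, 83 mm tall. Origin: middle of its hinge axis. x along the hinge; y across the jaws, towards the fixed half; z up. It starts on the rack board, hinge 28 mm above the board's edge. To carry it closed, grip along x on the sides of its hinge body (26 mm apart), TCP about 5 mm above the hinge.
- clip_handles (a point): Point between the two flat handles, 26 mm above the hinge: squeeze here along the clip's y (20 N or more; 16 N holds it open). The handles rise in a V to 40 mm above the hinge: 37 mm over the tops when on an 8 mm edge, 22 mm and parallel when fully squeezed. The fixed half and the clip's frame then lean 0.18 rad about x; the hinge stays midway between the fingers.
- clip_jaw (a joint): Opening of the clip's jaws, rad: 0 when closed on an 8 mm edge, -0.17 fully shut on nothing, 0.36 fully squeezed open. The spring always closes it, biting an 8 mm edge with about 8 N.
- clip_bite (a point): Point midway between the flat jaw pads, 37 mm below the hinge in the clip's frame. The pads lie 29 to 45 mm below the hinge (45 mm is the jaws' end). Fully open they are 24 mm apart at the ends, 18 mm at the pads' tops.
- clip_bar (a point): Middle of the clip's round cross bar, 11 mm below the hinge: 6 mm thick, along the clip's y, ending in 12 mm balls at y = -46 and 46 mm.
- rack_edge (a point): Middle of the top edge of the clip rack's upright teak board, fixed, 100 mm above the bench. Board 8 mm thick (y) and 80 mm long (x). Axes: x along the edge, z up.
- tile: The tall test tile, plain white stoneware, loose, 130 to 200 g: an upright slab 60 mm wide (x), 8 mm thick (y), its top edge 100 mm above the bench, rising from the middle of a flat foot 60 x 50 x 8 mm. Origin: centre of the foot's underside; z up.
- tile_edge (a point): Middle of the tall tile's top edge, 100 mm above its underside; axes as the tile's.
- yoke_notch (a point): Point midway between the bottoms of the two V notches of the scale's yoke, on the prongs' centre lines, 215 mm above the bench when unloaded; sinks with the yoke. x away from the robot, from prong tips to the scale's post; y from prong to prong; z up. The 6 mm round prongs lie at y = -32 and 32 mm. The clip's bar seats along y, its axis 8 mm above this point, balls outside the prongs.
- yoke_tips (a point): Middle between the prongs' upturned tips, 22 mm towards -x from the notches; they reach 20 mm above the notch point, the arms behind 15 mm. Each V catches from 16 mm before to 16 mm behind its bottom. Come in over the tips from -x with the bar 30 mm or more above the notch point and the tile between the prongs, then lower: the tile's foot cannot pass between the prongs from above.
- scale: The fixed bench spring scale. Origin on the bench straight under the notches, axes as the notch point's. A cross piece joins the prongs at x = 75 mm; the post stands from x = 113 mm, 358 mm tall, 30 mm wide; its foot is 14 mm high, from x = 50 mm on. Between the prongs it is open down to the bench.
- yoke (a joint): How far the scale's yoke has sunk, m: 0 unloaded, stop at 0.06, spring 80 N/m with damping. With clip and tile hanging it settles between 0.026 and 0.037.
- low_tile: Bystander among the task's things: the low test tile, same shape, 65 mm tall. Origin under the centre of its foot.
- mug: Bystander: grey stoneware mug, 82 mm across, 90 mm tall. Origin under its centre.
- tub: Bystander: green plastic tub with twist cap, 74 mm across, 85 mm tall. Origin under its centre.
- rib: Bystander: flat D-shaped teak rib, 95 x 90 x 7 mm, lying on the bench. Origin under its middle.
- pin_tool: Bystander: steel pin tool, handle 12 mm thick and 110 mm long, lying on the bench. Origin under the handle's middle.

How it is judged:
On the way, in this order (a step that is already met when the one before it is completed fails the run):
1. the clip is squeezed open and clear of the rack board (value of joint clip_jaw above 0.15 rad and distance between clip_bite and rack_edge above 0.05 m and contact force between the fingers and clip above 1 N), for 0.1 s.
2. the clip is let go on the tall tile's top edge, the tile standing (x of clip_bite in the frame of tile between -0.018 and 0.018 m and y of clip_bite in the frame of tile between -0.006 and 0.006 m and z of clip_bite in the frame of tile below 0.0985 m and value of joint clip_jaw between -0.07 and 0.09 rad and contact force between the fingers and clip below 0.1 N and angle between tile's own z axis and vertical below 0.1 rad and height (world z) of tile below 0.01 m), for 0.2 s.
3. the tile is lifted by the clip (x of clip_bite in the frame of tile between -0.018 and 0.018 m and y of clip_bite in the frame of tile between -0.006 and 0.006 m and z of clip_bite in the frame of tile below 0.0985 m and value of joint clip_jaw between -0.07 and 0.09 rad and height (world z) of tile above 0.03 m and contact force between the fingers and clip above 1 N), for 0.2 s.
4. the weight is let down on the scale while the clip is still held (value of joint yoke above 0.018 m and contact force between the fingers and clip above 1 N and contact force between clip and yoke above 0.5 N), for 0.1 s.
At the end, for the whole second after the job is handed in: The clip bites the tall tile's top edge (jaw centre at least 1.5 mm below the edge, within 18 mm of its middle), its bar lies in both yoke notches (within 15 mm), the yoke has sunk 22 to 42 mm and is still, and the tile hangs clear of the bench, within 0.25 rad of upright and slower than 40 mm/s (x of clip_bite in the frame of tile between -0.018 and 0.018 m and y of clip_bite in the frame of tile between -0.006 and 0.006 m and z of clip_bite in the frame of tile below 0.0985 m and value of joint clip_jaw between -0.07 and 0.09 rad and value of joint yoke between 0.022 and 0.042 m and velocity of joint yoke between -0.01 and 0.01 m/s and x of clip in the frame of yoke_notch between -0.015 and 0.015 m and y of clip in the frame of yoke_notch between -0.015 and 0.015 m and z of clip in the frame of yoke_notch between 0.01 and 0.028 m and angle between the y axis of clip and the y axis of yoke_notch, either way round below 0.2 rad and contact force between clip and yoke above 1 N and height (world z) of tile above 0.02 m and angle between tile's own z axis and vertical below 0.25 rad and linear speed of tile below 0.04 m/s); the robot touches nothing.
It fails at once if a bystander is shifted more than 25 mm (distance of any of mug, tub, low_tile, rib, pin_tool from where it was at the start of the episode above 0.025 m).
It fails at once if the load is dropped on the scale (the yoke sinks faster than 150 mm/s) (velocity of joint yoke above 0.15 m/s).
It fails at once if the tile is knocked over (angle between tile's own z axis and vertical above 0.6 rad).
It also fails if it takes over 58 s, if anything falls off the work surface, if the arm or the gripper's body presses on something with over 40 N, if the wrist force passes 120 N, or if a joint passes its speed limit or range.

ROBOT

A 6-joint arm with a two-finger parallel gripper is mounted at the origin on the work surface. World frame = base frame: x ahead of the robot, y to its left, z up, the work surface at z = 0. Lengths are in m, angles in rad, forces in N, time in s.
With the tool pointing down it reaches from about 0.35 to 0.775 m from the base axis. Payload 7.3 kg.
Tool frame: the origin (TCP) lies between the finger pads, 19 mm behind the fingertips; this is the grasp point; z points along the fingers, y is the line along which they close (so a half turn about z gives the same grasp; the last joint's range is limited). The gripper opens to 92 mm and grips with 3 to 60 N. Pads are 19 mm wide; open, the fingers measure 130 mm over their backs; the gripper's body (75 mm by 190 mm) begins 47 mm behind the grasp point.
Start: joints at [1.156, 0.342, 1.524, -0, 1.275, -0.146], TCP at [0.139, 0.506, 0.246] pointing down, gripper open.
Joint ranges: [-2.53, 2.53], [-0.77, 2.02], [0.04, 2.7], [-1, 4.14], [0.28, 2.66], [-3.11, 3.11]. Speed limits (rad/s): [2.57, 2.57, 3.14, 3.14, 3.14, 3.14].

INTERFACE

Orientations are given as [roll, pitch, yaw] about the fixed x, y, z axes, in that order (R = Rz(yaw) Ry(pitch) Rx(roll)).
In Python, from cell import robot, read_camera gives the robot as it stands (robot), with the cameras as plain functions.
- The arm moves only by the shell command python3 drive.py 'ROWS' [OPENING] [FORCE]. ROWS is a JSON list of rows, 1 to 8 of them, each written [[dx, dy, dz], [rx, ry, rz]]: dx, dy, dz in mm, then a rotation vector rx, ry, rz in rad; each row shifts and turns the commanded pose from where the row before left it, along the tool's axes as they then stand; what a row does not reach is not made up. A row lasts 1/12 s, in which the tool goes at most 0.0417 m and 0.125 rad, less where a joint would pass 70% of its speed; a pose out of reach is approached as far as the arm can. OPENING is the finger opening in m, set as the command begins (- or left out keeps the last). The fingers move at their own pace and stop on an object; FORCE is the grip in N (left out, the last holds). Time passes only in rows, so rows that do not move let the fingers close. It prints the time, the measured TCP pose, the force, the opening and the grip force at its end. Input that does not fit is refused with a message, and nothing moves.
- robot.observe(): the state, without advancing time (a new reading comes with each control period).
- read_camera(name): name is "scene" or "top" or "wrist"; returns a dict with "image" (420x560x3 uint8, red, green, blue), "fx", "fy", "cx", "cy" (pixels), "pose" (4x4, takes a point from camera to world coordinates). Camera axes: x right, y down, z forward; pixel columns grow to the right and rows downward; lengths in m; the calibration is good to about 2 mm. A picture is of the moment at which its call begins. There is no depth.
- robot.hand_in(): hands the job in; it is judged then, once.
The state is a dict: "time": time; "qpos": joint angles; "qvel": joint speeds; "joint_efforts": joint torques, N m; "tool_pos": TCP position; "tool_rot": TCP orientation; "contact_force": force on the tool from outside, world axes, zero at the start; "torque": the same for the moment, N m; "opening": finger opening in m; "grip_force": force on a finger pad.
Only numpy, scipy, OpenCV 4.12 (cv2) and the standard library are available. Lean on these libraries where they do the work, as an engineer would, in place of code of your own. Each camera call takes 0.05 s, during which the arm holds its last target. There are 200 camera calls.

## Working session

There is one attempt and no reset: what is moved stays moved. The work goes in short steps, Python scripts to look and compute and a shell command to move; the robot and the scene stay as the last step left them, time stands still between calls to the robot, and variables do not carry over. Pictures are saved under pics/ and viewed, at most 10 in all, crops included, and the job is handed in when it is done.

```bash
ls; mkdir -p pics
python3 - <<'E'
from cell import robot, read_camera
import cv2,numpy as np,pickle
o=robot.observe();print(o)
d={}
for n in("scene","top","wrist"):
    c=read_camera(n);d[n]=c
    cv2.imwrite(f"pics/{n}0.png",cv2.resize(c["image"][:,:,::-1],(800,600),interpolation=cv2.INTER_CUBIC))
    print(n,c["fx"],c["fy"],c["cx"],c["cy"],np.round(c["pose"],4).tolist())
pickle.dump(d,open("cams0.pkl","wb"))
E
```

```text
cell.py
drive.py
pics
{'time': 0.0, 'qpos': array([ 1.15601085e+00,  3.42735924e-01,  1.52502897e+00, -1.85218588e-05,
        1.27538670e+00, -1.46004587e-01]), 'qvel': array([ 5.31861539e-04, -1.46716686e-05,  8.87982839e-04,  5.20782029e-04,
        9.87413979e-04,  1.56062626e-05]), 'joint_efforts': array([ 2.08888869e-04, -4.31239307e+01, -2.44217670e+01,  7.17663788e-02,
        5.56269858e-02, -1.25376000e-04]), 'tool_pos': array([0.13924784, 0.50580134, 0.24483391]), 'tool_rot': array([-3.14004772e+00, -2.09282192e-04,  2.87281701e+00]), 'contact_force': array([-0.23287367,  0.78567755, -0.35446156]), 'torque': array([-0.0198676 , -0.03089439,  0.00504992]), 'grip_force': 0.0, 'opening': 0.09201143924363488}
scene 491.84102874535677 491.84102874535677 275.8005935319823 211.14162240090207 [[-0.845, 0.3116, -0.4345, 1.0243], [0.5344, 0.5207, -0.6658, 0.6276], [0.0188, -0.7948, -0.6066, 0.7712], [0.0, 0.0, 0.0, 1.0]]
top 419.2744701576936 419.2744701576936 280.95112402819706 202.27370201303793 [[0.1054, -0.9743, 0.1991, 0.3721], [-0.9944, -0.1029, 0.023, -0.0339], [-0.0019, -0.2004, -0.9797, 1.1728], [0.0, 0.0, 0.0, 1.0]]
wrist 327.552507502279 327.552507502279 277.3830519056079 213.1446888411453 [[0.2659, 0.9342, 0.2381, 0.076], [0.964, -0.2573, -0.067, 0.5229], [-0.0013, 0.2473, -0.9689, 0.3825], [0.0, 0.0, 0.0, 1.0]]
```

View pics/scene0.png

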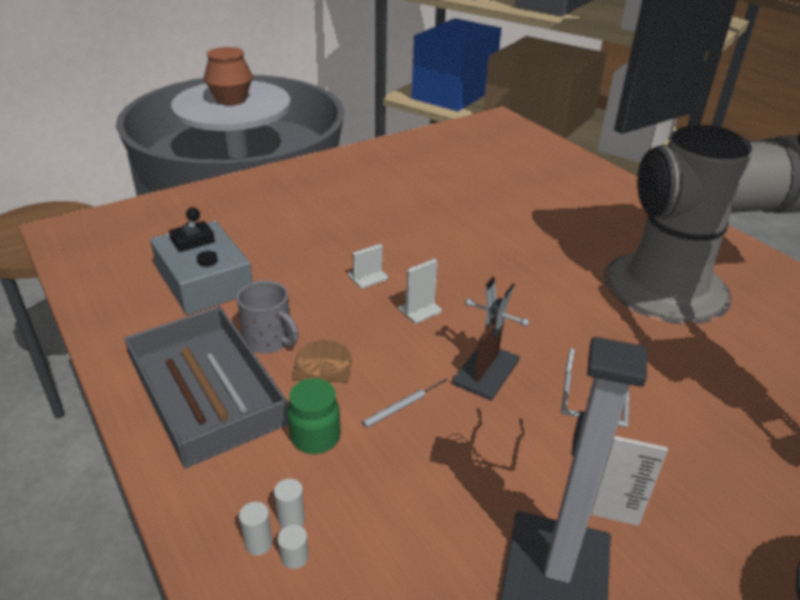

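View pics/top0.png

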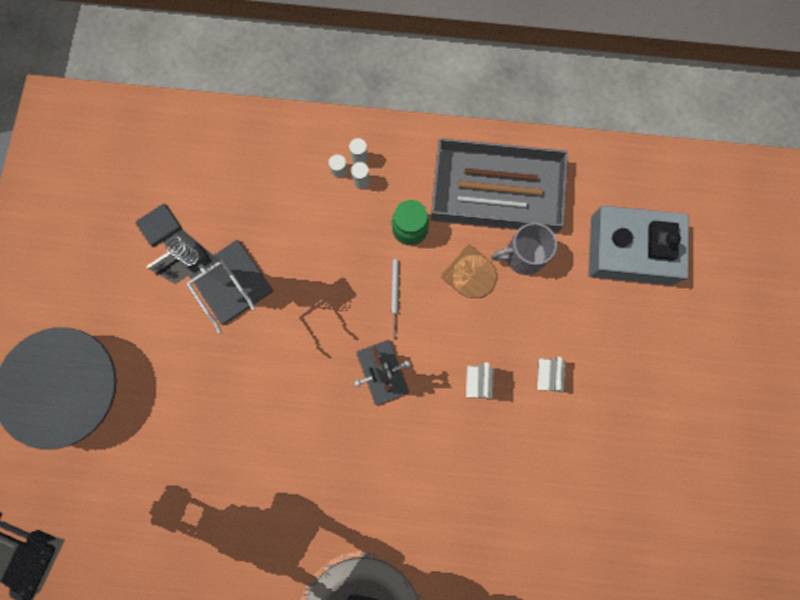

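The scene view shows the rack with clip at (490,340), tall tile (422,290), low tile (368,265) and the yoke at (600,380). In the top view, the clip is at (383,373), the tall tile at (482,380), and the prongs at (207,300) and (238,282). I'll enlarge these.

Run:
```python
import cv2,numpy as np,pickle
d=pickle.load(open("cams0.pkl","rb"))
def crop(n,u,v,w=80,h=60):
    im=d[n]["image"][v:v+h,u:u+w,::-1]
    return cv2.resize(im,(400,300),interpolation=cv2.INTER_CUBIC)
a=np.vstack([np.hstack([crop("top",232,230),crop("top",305,235)]),np.hstack([crop("top",115,170),crop("scene",310,185)])])
cv2.imwrite("pics/crops1.png",a)
```

```text
(no output)
```

View pics/crops1.png

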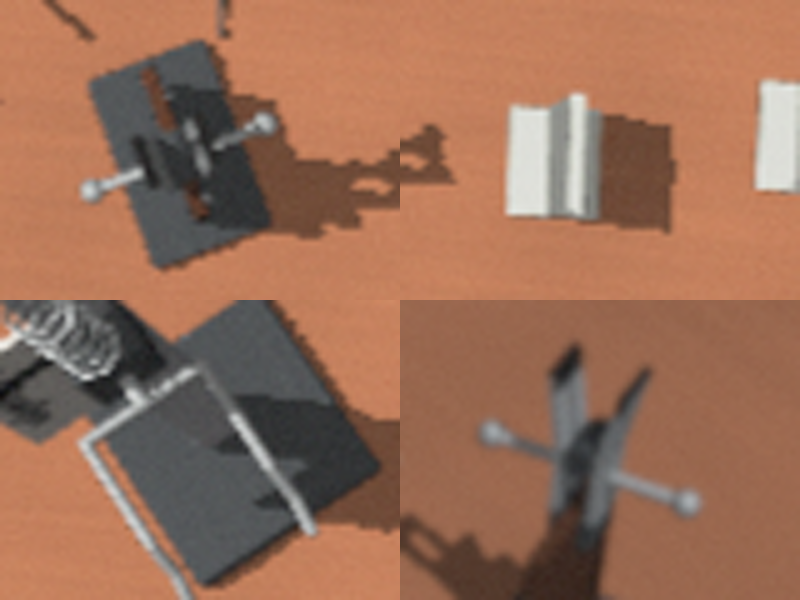

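The crops show the clip's balls at crop (92,189) and (262,124), the tile's top edge from about (579,96) to (576,215), and the prong ends at about (312,532) and (185,597). I'll take rough positions from these, then use the wrist camera for close views.

```bash
cat > h.py <<'E'
import numpy as np,cv2,pickle
from scipy.spatial.transform import Rotation as R
from cell import robot, read_camera
def ray(c,u,v):
    P=np.array(c["pose"]);d=P[:3,:3]@[(u-c["cx"])/c["fx"],(v-c["cy"])/c["fy"],1];return P[:3,3],d
def at(c,u,v,z):
    o,d=ray(c,u,v);return o+d*(z-o[2])/d[2]
def proj(c,p):
    P=np.array(c["pose"]);q=P[:3,:3].T@(np.array(p)-P[:3,3]);return np.array([c["fx"]*q[0]/q[2]+c["cx"],c["fy"]*q[1]/q[2]+c["cy"]])
def go(p,yaw):
    """delta in tool axes to reach p pointing down with yaw of tool y axis (mod pi)"""
    o=robot.observe();M=R.from_euler("xyz",o["tool_rot"])
    best=None
    for k in(0,1):
        a=yaw+np.pi*k
        y=np.array([np.cos(a),np.sin(a),0]);z=np.array([0,0,-1.]);x=np.cross(y,z)
        rv=(M.inv()*R.from_matrix(np.c_[x,y,z])).as_rotvec()
        if best is None or np.linalg.norm(rv)<np.linalg.norm(best):best=rv
    d=M.inv().apply(np.array(p)-o["tool_pos"])
    print("t",round(o["time"],2),"tcp",o["tool_pos"].round(4),"d_tool",d.round(4),"rv",best.round(4),"q6",o["qpos"][5].round(2),"F",o["contact_force"].round(1),"open",round(o["opening"],4))
E
python3 - <<'E'
from h import *
d=pickle.load(open("cams0.pkl","rb"));c=d["top"]
A=at(c,232+92/5,230+189/5,.117);B=at(c,232+262/5,230+124/5,.117)
print("balls",A,B,"mid",(A+B)/2,np.linalg.norm(A-B),np.degrees(np.arctan2(*(B-A)[1::-1])))
s=d["scene"]
for u,v in((491,433),(687,501)):
    print("scene ball",at(s,310+(u-400)/5,185+(v-300)/5,.117))
T1=at(c,305+179/5,235+96/5,.1);T2=at(c,305+176/5,235+215/5,.1);print("tile",T1,T2,(T1+T2)/2)
P1=at(c,115+312/5,170+232/5,.235);P2=at(c,115+185/5,170+297/5,.235);print("tips",P1,P2,(P1+P2)/2)
C1=at(c,115+200/5,170+68/5,.22);C2=at(c,115+88/5,170+140/5,.22);print("cross",C1,C2)
tm=(A+B)/2*.5+(T1+T2)/4; print(tm)
go([tm[0]-.08,tm[1],.33],np.pi/2)
E
```

```text
balls [0.41290975 0.04900733 0.117     ] [ 0.45388093 -0.03187117  0.117     ] mid [0.43339534 0.00856808 0.117     ] 0.09066404964408568 -63.13428483262849
scene ball [ 0.45774484 -0.02993398  0.117     ]
scene ball [0.41488789 0.05116089 0.117     ]
tile [ 0.47183149 -0.1745018   0.1       ] [ 0.41216799 -0.17759337  0.1       ] [ 0.44199974 -0.17604759  0.1       ]
tips [0.50540691 0.21827877 0.235     ] [0.46999364 0.27065997 0.235     ] [0.48770028 0.24446937 0.235     ]
cross [0.57906317 0.28655975 0.22      ] [0.53949962 0.3327019  0.22      ]
[ 0.43769754 -0.08373975  0.1085    ]
t 0.15 tcp [0.1393 0.5059 0.245 ] d_tool [-0.3671 -0.5106 -0.0845] rv [-0.0011 -0.0003 -0.2688] q6 -0.15 F [ 0.6 -0.5  0.9] open 0.092
```

The manual's scale: shifts go in mm. Converting my numbers, -0.0315 m is -31.5, -0.0183 m is -18.3.

```bash
python3 drive.py '[[[-31.5, -18.3, -10.5], [0, 0, 0]], [[-31.5, -18.3, -10.5], [0, 0, 0]], [[-31.5, -18.3, -10.5], [0, 0, 0]], [[-31.5, -18.3, -10.5], [0, 0, 0]], [[-31.5, -18.3, -10.5], [0, 0, 0]], [[-31.5, -18.3, -10.5], [0, 0, 0]], [[-31.5, -18.3, -10.5], [0, 0, 0]]]' 0.075
python3 drive.py '[[[-31.5, -18.3, -10.5], [0, 0, 0]], [[-31.5, -18.3, -10.5], [0, 0, 0]], [[-31.5, -18.3, -10.5], [0, 0, 0]], [[-31.5, -18.3, -10.5], [0, 0, 0]], [[0, 0, 0], [0, 0, 0]], [[0, 0, 0], [0, 0, 0]]]'
python3 - <<'E'
from h import *
c=read_camera("wrist");pickle.dump(c,open("yoke.pkl","wb"))
cv2.imwrite("pics/yoke.png",cv2.resize(c["image"][:,:,::-1],(800,600),interpolation=cv2.INTER_CUBIC))
go([.38,-.07,.33],np.radians(117))
E
```

```text
time: 0.73
tool_pos: [0.3187, 0.3226, 0.3194]
tool_rot: [-3.142, -0.0, 2.873]
contact_force: [0.9, 0.7, -1.0]
opening: 0.075
grip_force: 0.0
time: 1.23
tool_pos: [0.421, 0.2188, 0.3609]
tool_rot: [3.141, -0.0, 2.869]
contact_force: [-1.1, 1.6, -0.2]
opening: 0.075
grip_force: 0.0
t 1.28 tcp [0.42   0.2197 0.3606] d_tool [-0.0389 -0.2899  0.0306] rv [ 3.000e-04 -1.100e-03 -7.419e-01] q6 -0.98 F [-0.2 -0.4  0.6] open 0.0749
```

View pics/yoke.png

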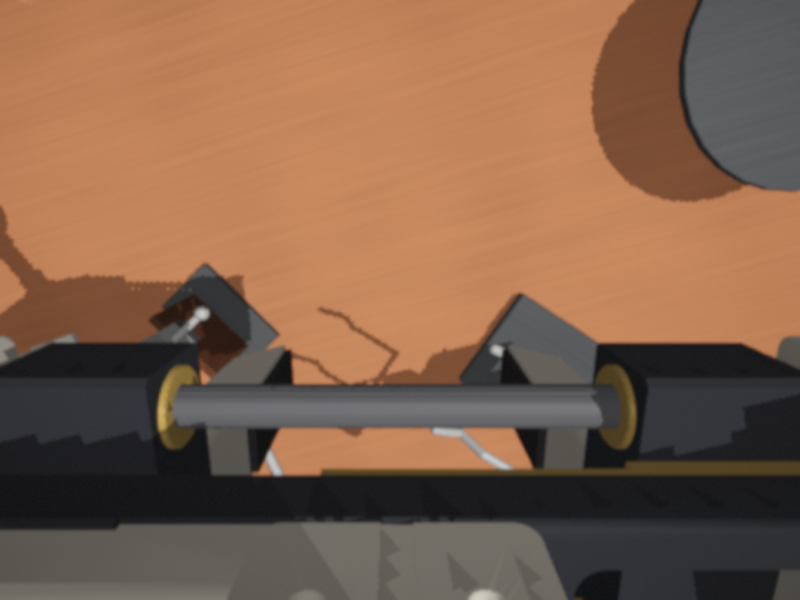

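The wrist view shows mostly the +x_tool side: one clip ball at (202,313) and one yoke prong at (450,435), with the gripper hiding the rest. I'll go to a spot beyond the clip, where both clip and tall tile are visible.

Converted, -0.0253 m is -25.3, -0.0208 m is -20.8.

```bash
python3 drive.py '[[[-20.8, -25.3, 10], [0, 0, 0]], [[-20.8, -25.3, 10], [0, 0, 0]], [[-20.8, -25.3, 10], [0, 0, 0]], [[-20.8, -25.3, 10], [0, 0, 0]], [[-20.8, -25.3, 10], [0, 0, 0]], [[-20.8, -25.3, 10], [0, 0, 0]]]'
python3 drive.py '[[[0, 0, 0], [0, 0, -0.1237]], [[0, 0, 0], [0, 0, -0.1237]], [[0, 0, 0], [0, 0, -0.1237]], [[0, 0, 0], [0, 0, -0.1237]], [[0, 0, 0], [0, 0, -0.1237]], [[0, 0, 0], [0, 0, -0.1237]], [[0, 0, 0], [0, 0, 0]], [[0, 0, 0], [0, 0, 0]]]'
python3 - <<'E'
from h import *
c=read_camera("wrist");pickle.dump(c,open("clip.pkl","wb"))
cv2.imwrite("pics/clip.png",cv2.resize(c["image"][:350,:,::-1],(800,500),interpolation=cv2.INTER_CUBIC))
E
```

```text
time: 1.78
tool_pos: [0.4996, 0.0409, 0.3002]
tool_rot: [3.141, -0.001, 2.875]
contact_force: [0.4, 0.2, 0.9]
opening: 0.0751
grip_force: 0.0
time: 2.45
tool_pos: [0.4994, 0.0419, 0.3007]
tool_rot: [3.141, -0.001, -2.67]
contact_force: [-0.2, 0.3, 0.5]
opening: 0.0752
grip_force: 0.0
```

View pics/clip.png

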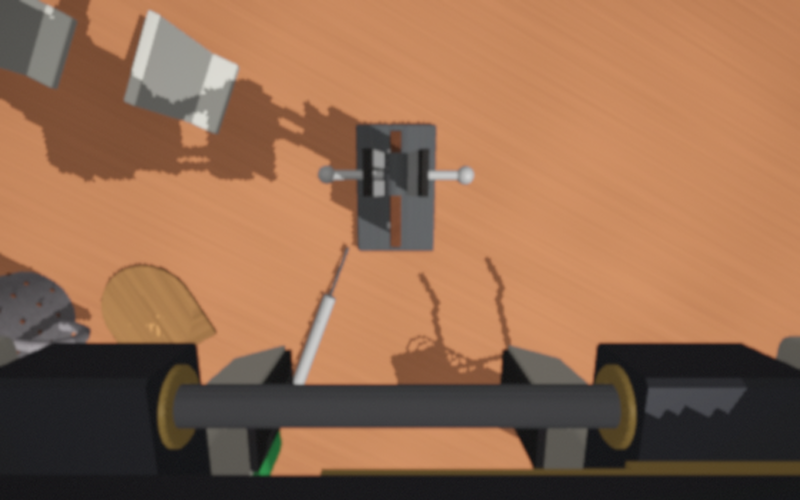

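Clip balls are at (326,174) and (466,175), and the board runs vertically at u≈396. The tall tile's top edge is the narrow bright strip from (155,14) to (131,100).

Run:
```python
from h import *
c=pickle.load(open("clip.pkl","rb"))
A=at(c,326*.7,174*.7,.117);B=at(c,466*.7,175*.7,.117)
print("balls",A,B,(A+B)/2,np.linalg.norm(A-B),np.degrees(np.arctan2(*(B-A)[1::-1])))
for v in(135,245):print("board",at(c,396*.7,v*.7,.1))
T=[at(c,u*.7,v*.7,.1) for u,v in((155,14),(131,100))];print("tile",T,(T[0]+T[1])/2,np.linalg.norm(T[0]-T[1]),np.degrees(np.arctan2(*(T[0]-T[1])[1::-1])))
go([.4345,.009,.20],np.radians(117.3))
```

```text
balls [ 0.45563719 -0.03345112  0.117     ] [0.41414343 0.04938174 0.117     ] [0.43489031 0.00796531 0.117     ] 0.09264456382917446 116.60782985002453
board [ 0.41140308 -0.00401831  0.1       ]
board [0.47832143 0.03006931 0.1       ]
tile [array([ 0.41627471, -0.17573764,  0.1       ]), array([ 0.47238693, -0.17256673,  0.1       ])] [ 0.44433082 -0.17415219  0.1       ] 0.05620174258875478 -176.76564971358084
t 2.5 tcp [0.4995 0.0417 0.3008] d_tool [0.0727 0.0004 0.1008] rv [ 0.0006 -0.0004 -0.0054] q6 -2.11 F [-0.2 -0.3  0.3] open 0.075
```

Converted, 0.0364 m is 36.4, 0.02 m is 20.

```bash
python3 drive.py '[[[36.4, 0, 20], [0, 0, 0.003]], [[36.4, 0, 20], [0, 0, 0.002]], [[0, 0, 20], [0, 0, 0]], [[0, 0, 20], [0, 0, 0]], [[0, 0, 15], [0, 0, 0]], [[0, 0, 0], [0, 0, 0]]]'
python3 drive.py '[[[0, 0, 17], [0, 0, 0]], [[0, 0, 17], [0, 0, 0]], [[0, 0, 17], [0, 0, 0]], [[0, 0, 0], [0, 0, 0]], [[0, 0, 0], [0, 0, 0]]]'
python3 -c "
from h import *
go([.4348,.0082,.154],np.radians(117))"
```

```text
time: 3.0
tool_pos: [0.4333, 0.008, 0.2036]
tool_rot: [3.138, -0.004, -2.676]
contact_force: [-0.1, 0.5, -0.7]
opening: 0.0754
grip_force: 0.0
time: 3.42
tool_pos: [0.4352, 0.0077, 0.1554]
tool_rot: [3.141, -0.001, -2.674]
contact_force: [-0.1, -0.6, -0.1]
opening: 0.0751
grip_force: 0.0
t 3.42 tcp [0.4352 0.0077 0.1554] d_tool [0.0002 0.0006 0.0014] rv [ 0.0006 -0.0006 -0.0038] q6 -2.2 F [-0.1 -0.6 -0.1] open 0.0751
```

Converted, 0.001 m is 1.

```bash
python3 drive.py '[[[0, 0, 1], [0, 0, 0]], [[0, 0, 0], [0, 0, 0]], [[0, 0, 0], [0, 0, 0]], [[0, 0, 0], [0, 0, 0]], [[0, 0, 0], [0, 0, 0]], [[0, 0, 0], [0, 0, 0]], [[0, 0, 0], [0, 0, 0]], [[0, 0, 0], [0, 0, 0]]]' 0.01 28
python3 drive.py '[[[0, 0, 0], [0, 0, 0]], [[0, 0, 0], [0, 0, 0]], [[0, 0, 0], [0, 0, 0]], [[0, 0, 0], [0, 0, 0]], [[0, 0, 0], [0, 0, 0]], [[0, 0, 0], [0, 0, 0]]]'
```

```text
time: 4.08
tool_pos: [0.4351, 0.0075, 0.154]
tool_rot: [3.141, -0.0, -2.673]
contact_force: [0.4, 0.7, -1.6]
opening: 0.0264
grip_force: 10.7
time: 4.58
tool_pos: [0.4352, 0.0075, 0.154]
tool_rot: [3.141, 0.0, -2.673]
contact_force: [-0.2, 0.4, -1.0]
opening: 0.0214
grip_force: 28.0
```

Converted, -0.02 m is -20, -0.015 m is -15.

```bash
python3 drive.py '[[[0, 0, -10], [0, 0, 0]], [[0, 0, -15], [0, 0, 0]], [[0, 0, -20], [0, 0, 0]], [[0, 0, -20], [0, 0, 0]], [[0, 0, -20], [0, 0, 0]], [[0, 0, -10], [0, 0, 0]], [[0, 0, 0], [0, 0, 0]], [[0, 0, 0], [0, 0, 0]]]'
python3 - <<'E'
from h import *
go([.4437,-.1745,.249],np.radians(93))
s=read_camera("scene");t=read_camera("top");pickle.dump((s,t),open("held.pkl","wb"))
a=cv2.resize(s["image"][130:250,260:420,::-1],(800,600),interpolation=cv2.INTER_CUBIC);cv2.imwrite("pics/held.png",a)
E
```

```text
time: 5.25
tool_pos: [0.4352, 0.0075, 0.249]
tool_rot: [-3.141, 0.001, -2.673]
contact_force: [-0.9, 0.6, -1.6]
opening: 0.0217
grip_force: 28.0
t 5.25 tcp [0.4352 0.0075 0.249 ] d_tool [ 0.0745 -0.1662  0.    ] rv [-2.000e-04  7.000e-04  4.161e-01] q6 -2.2 F [-0.9  0.6 -1.6] open 0.0217
```

View pics/held.png

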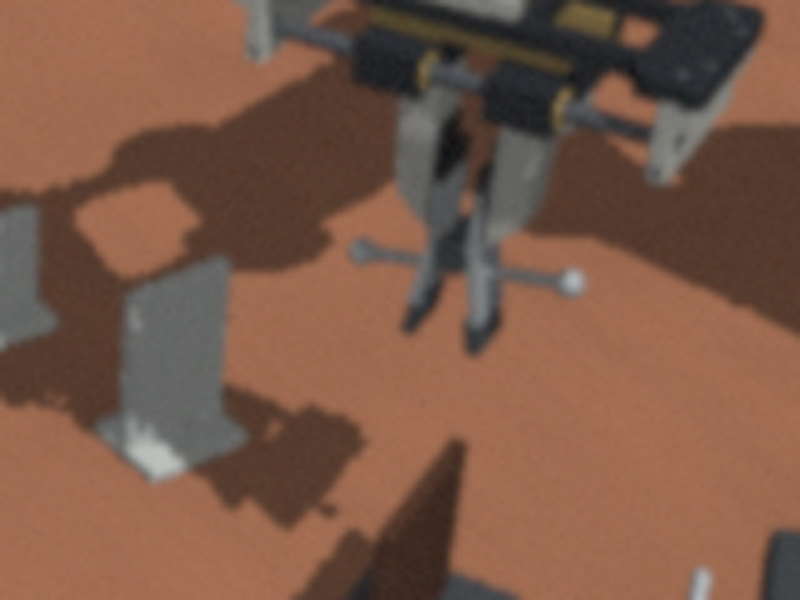

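The clip is held open, balls at (362,250) and (573,282). The tall tile's top edge runs from (125,293) to (230,258). I'll check the tile position in this view too.

```bash
python3 - <<'E'
from h import *
s,t=pickle.load(open("held.pkl","rb"))
T=[at(s,260+u/5,130+v/5,.1) for u,v in((125,293),(230,258))];print(T,(T[0]+T[1])/2,np.linalg.norm(T[0]-T[1]),np.degrees(np.arctan2(*(T[0]-T[1])[1::-1])))
for p in([.4437,-.1745,.1],[.4737,-.1729,.1],[.4137,-.1761,.1]):print(((proj(s,p)-[260,130])*5).round())
E
python3 drive.py '[[[18.6, -41.6, 0], [0, 0, 0]], [[18.6, -41.6, 0], [0, 0, 0]], [[18.6, -41.5, 0], [0, 0, 0]], [[18.6, -41.5, 0], [0, 0, 0]], [[0, 0, 0], [0, 0, 0.104]], [[0, 0, 0], [0, 0, 0.104]], [[0, 0, 0], [0, 0, 0.104]], [[0, 0, 0], [0, 0, 0.104]]]'
python3 drive.py '[[[0, 0, 0], [0, 0, 0]], [[0, 0, 0], [0, 0, 0]]]'
python3 - <<'E'
from h import *
go([.4437,-.1745,.154],np.radians(93))
t=read_camera("top");w=read_camera("wrist");s=read_camera("scene");pickle.dump((s,t,w),open("over.pkl","wb"))
a=cv2.resize(t["image"][235:295,300:380,::-1],(400,300),interpolation=cv2.INTER_CUBIC)
b=cv2.resize(s["image"][150:240,250:370,::-1],(400,300),interpolation=cv2.INTER_CUBIC)
cv2.imwrite("pics/over.png",np.hstack([a,b]))
E
```

```text
[array([ 0.47705345, -0.17304558,  0.1       ]), array([ 0.41640348, -0.17189548,  0.1       ])] [ 0.44672846 -0.17247053  0.1       ] 0.060660872045467246 -1.0863637555671215
[181. 271.]
[131. 291.]
[230. 252.]
time: 6.02
tool_pos: [0.4425, -0.1592, 0.2475]
tool_rot: [3.14, -0.002, -3.095]
contact_force: [-0.6, -0.6, -0.7]
opening: 0.0216
grip_force: 28.0
time: 6.18
tool_pos: [0.4427, -0.1588, 0.2481]
tool_rot: [3.141, -0.002, -3.086]
contact_force: [0.1, -0.4, -0.5]
opening: 0.0211
grip_force: 28.0
t 6.18 tcp [ 0.4427 -0.1588  0.2481] d_tool [-0.0002 -0.0158  0.094 ] rv [ 0.0011 -0.0016  0.0031] q6 -2.13 F [ 0.1 -0.4 -0.5] open 0.0211
```

View pics/over.png

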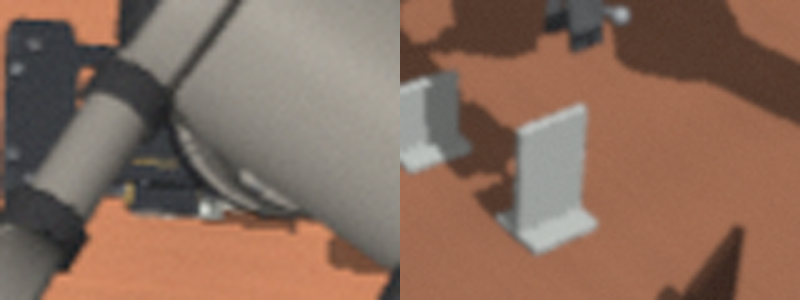

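The right panel shows the tile clear and the clip above it. In the top view the arm hides the tile. Next I'll correct y, lower partway and check in the scene view.

```bash
python3 drive.py '[[[-1, -16, 10], [0.001, 0, 0.003]], [[0, 0, 15], [0, 0, 0]], [[0, 0, 15], [0, 0, 0]], [[0, 0, 4], [0, 0, 0]], [[0, 0, 0], [0, 0, 0]], [[0, 0, 0], [0, 0, 0]]]'
python3 - <<'E'
from h import *
go([.4445,-.1748,.153],np.radians(93))
s=read_camera("scene")
cv2.imwrite("pics/low.png",cv2.resize(s["image"][130:220,250:370,::-1],(800,600),interpolation=cv2.INTER_CUBIC))
E
```

```text
time: 6.83
tool_pos: [0.4451, -0.1749, 0.2054]
tool_rot: [-3.141, 0.0, -3.091]
contact_force: [-0.6, -0.5, 0.4]
opening: 0.021
grip_force: 28.0
t 6.83 tcp [ 0.4451 -0.1749  0.2054] d_tool [0.0006 0.0002 0.0524] rv [-0.0011  0.0002 -0.002 ] q6 -2.16 F [-0.6 -0.5  0.4] open 0.021
```

View pics/low.png

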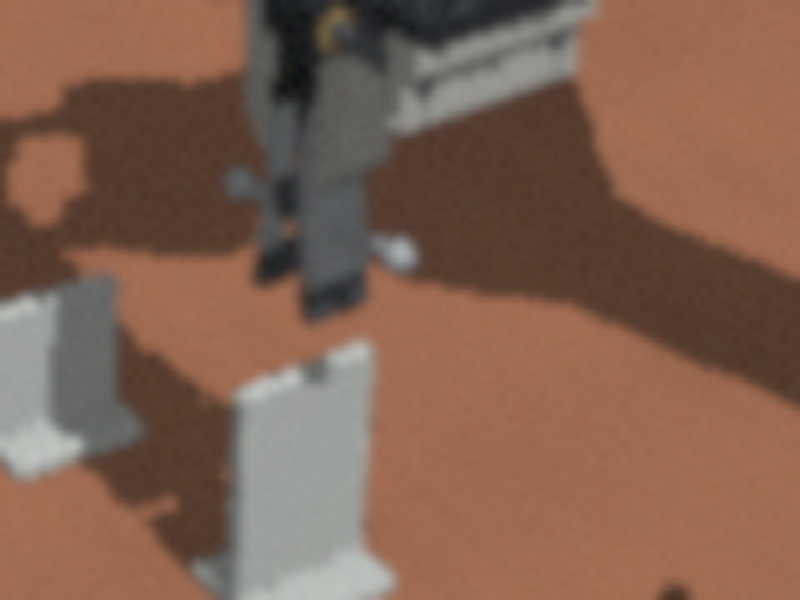

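Jaw ends are at about (277,270) and (335,303). The tile's top edge, front line, runs from (238,402) to (370,350).

Run:
```python
from h import *
s=pickle.load(open("over.pkl","rb"))[0]
k=800/120
f=lambda p:((proj(s,p)-[250,130])*k).round()
print("jaw",f([.4451,-.1749,.134]))
y=np.array([-.052,.9986,0])
for q in(.4139,.4445,.4745):
  c=np.array([q,-.1748+(q-.4445)*.052,.1]);print("edge front",f(c+.004*y),"back",f(c-.004*y))
j=at(s,250+306/k,130+286/k,.134);print(j)
for u,v in((238,402),(370,350)):print(at(s,250+u/k,130+v/k,.1))
```

```text
jaw [308. 284.]
edge front [379. 341.] back [365. 331.]
edge front [312. 367.] back [299. 357.]
edge front [246. 394.] back [232. 383.]
[ 0.44656036 -0.174117    0.134     ]
[ 0.47950666 -0.16623946  0.1       ]
[ 0.41972112 -0.16929701  0.1       ]
```

Converted, 0.0012 m is 1.2, 0.01 m is 10.

```bash
python3 drive.py '[[[-1.4, 1.2, 10], [0, 0, 0]], [[0, 0, 10], [0, 0, 0]], [[0, 0, 10], [0, 0, 0]], [[0, 0, 8], [0, 0, 0]], [[0, 0, 0], [0, 0, 0]]]'
python3 drive.py '[[[0, 0, 5], [0, 0, 0]], [[0, 0, 5], [0, 0, 0]], [[0, 0, 4], [0, 0, 0]], [[0, 0, 0], [0, 0, 0]], [[0, 0, 0], [0, 0, 0]]]'
python3 - <<'E'
from h import *
go([.446,-.1737,.153],np.radians(93))
E
```

```text
time: 7.3
tool_pos: [0.4459, -0.1734, 0.1663]
tool_rot: [-3.141, -0.001, -3.092]
contact_force: [-0.6, 0.3, -1.5]
opening: 0.0212
grip_force: 28.0
time: 7.72
tool_pos: [0.4462, -0.1737, 0.1529]
tool_rot: [-3.141, -0.0, -3.092]
contact_force: [0.5, -0.1, -1.3]
opening: 0.0215
grip_force: 28.0
t 7.72 tcp [ 0.4462 -0.1737  0.1529] d_tool [ 0.0002  0.     -0.0001] rv [-0.0007 -0.0002 -0.003 ] q6 -2.15 F [ 0.5 -0.1 -1.3] open 0.0215
```

Converted, -0.03 m is -30, -0.02 m is -20.

```bash
python3 drive.py '[[[0, 0, 0], [0, 0, 0]], [[0, 0, 0], [0, 0, 0]], [[0, 0, 0], [0, 0, 0]], [[0, 0, 0], [0, 0, 0]], [[0, 0, 0], [0, 0, 0]], [[0, 0, 0], [0, 0, 0]], [[0, 0, 0], [0, 0, 0]]]' 0.07
python3 drive.py '[[[0, 0, 0], [0, 0, 0]], [[0, 0, 0], [0, 0, 0]], [[0, 0, 0], [0, 0, 0]], [[0, 0, -20], [0, 0, 0]], [[0, 0, -30], [0, 0, 0]], [[0, 0, -30], [0, 0, 0]], [[0, 0, 0], [0, 0, 0]], [[0, 0, 0], [0, 0, 0]]]'
python3 - <<'E'
from h import *
go([.446,-.1737,.133],np.radians(3))
s=read_camera("scene");w=read_camera("wrist");pickle.dump((s,w),open("on.pkl","wb"))
a=cv2.resize(s["image"][140:230,250:370,::-1],(400,300),interpolation=cv2.INTER_CUBIC)
b=cv2.resize(w["image"][:,:,::-1],(400,300),interpolation=cv2.INTER_CUBIC)
cv2.imwrite("pics/on.png",np.hstack([a,b]))
E
```

```text
time: 8.3
tool_pos: [0.4463, -0.1738, 0.1531]
tool_rot: [-3.141, 0.0, -3.092]
contact_force: [0.6, -0.4, 0.0]
opening: 0.0632
grip_force: 0.0
time: 8.97
tool_pos: [0.447, -0.1741, 0.2345]
tool_rot: [-3.139, 0.003, -3.092]
contact_force: [-0.2, -0.2, 0.2]
opening: 0.0699
grip_force: 0.0
t 8.97 tcp [ 0.447  -0.1741  0.2345] d_tool [0.0013 0.0007 0.1015] rv [2.0000e-04 5.0000e-03 1.5679e+00] q6 -2.15 F [-0.2 -0.2  0.2] open 0.0699
```

View pics/on.png

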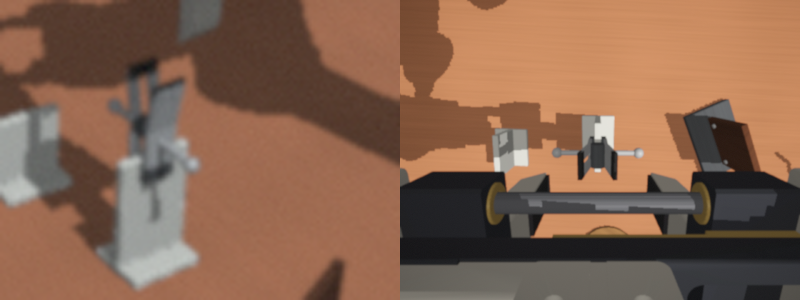

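The clip sits on the tile's top edge, with the tile upright. In the right panel the balls are at (157,153) and (240,153).

```bash
python3 - <<'E'
from h import *
s,w=pickle.load(open("on.pkl","rb"))
A=at(w,157*1.4,153*1.4,.117);B=at(w,240*1.4,153*1.4,.117);print((A+B)/2,np.linalg.norm(A-B),np.degrees(np.arctan2(*(B-A)[1::-1])))
A=at(s,250+113*.3,140+104*.3,.117);B=at(s,250+193*.3,140+163*.3,.117);print((A+B)/2,np.linalg.norm(A-B),np.degrees(np.arctan2(*(A-B)[1::-1])))
E
python3 drive.py '[[[0, 0, 0], [0, 0, 0.1225]], [[0, 0, 0], [0, 0, 0.1225]], [[0, 0, 0], [0, 0, 0.1225]], [[0, 0, 0], [0, 0, 0.1225]], [[0, 0, 0], [0, 0, 0.1225]], [[0, 0, 0], [0, 0, 0.1225]], [[0, 0, 0], [0, 0, 0.1225]], [[0, 0, 0], [0, 0, 0.1225]]]' 0.06
python3 drive.py '[[[0, 0, 0], [0, 0, 0.1225]], [[0, 0, 0], [0, 0, 0.1225]], [[0, 0, 0], [0, 0, 0.1225]], [[0, 0, 0], [0, 0, 0.1225]], [[0, 0, 0], [0, 0, 0.1]], [[0, 0, 0], [0, 0, 0]], [[0, 0, 0], [0, 0, 0]]]'
python3 - <<'E'
from h import *
go([.446,-.1737,.133],np.radians(3))
E
```

```text
[ 0.44623432 -0.17412663  0.117     ] 0.09294082564365658 92.83622655482455
[ 0.44890068 -0.1706264   0.117     ] 0.0927915538919219 -85.87517672787753
time: 9.73
tool_pos: [0.4456, -0.1733, 0.2314]
tool_rot: [-3.14, -0.002, 2.205]
contact_force: [-0.6, 0.3, -0.3]
opening: 0.0601
grip_force: 0.0
time: 10.32
tool_pos: [0.4458, -0.1734, 0.2319]
tool_rot: [-3.14, -0.0, 1.624]
contact_force: [0.8, -0.3, 0.1]
opening: 0.06
grip_force: 0.0
t 10.32 tcp [ 0.4458 -0.1734  0.2319] d_tool [-0.0003  0.0004  0.0989] rv [-0.0019 -0.0004  0.0008] q6 -0.58 F [ 0.8 -0.3  0.1] open 0.06
```

```bash
python3 drive.py '[[[0, 0.4, 20], [0, 0, 0]], [[0, 0, 25], [0, 0, 0]], [[0, 0, 25], [0, 0, 0]], [[0, 0, 15], [0, 0, 0]], [[0, 0, 14.5], [0, 0, 0]], [[0, 0, 0], [0, 0, 0]], [[0, 0, 0], [0, 0, 0]]]'
python3 drive.py '[[[0, 0, 0], [0, 0, 0]], [[0, 0, 0], [0, 0, 0]], [[0, 0, 0], [0, 0, 0]], [[0, 0, 0], [0, 0, 0]], [[0, 0, 0], [0, 0, 0]], [[0, 0, 0], [0, 0, 0]], [[0, 0, 0], [0, 0, 0]], [[0, 0, 0], [0, 0, 0]]]' 0.015 30
python3 drive.py '[[[0, 0, -4], [0, 0, 0]], [[0, 0, -10], [0, 0, 0]], [[0, 0, -15], [0, 0, 0]], [[0, 0, -15], [0, 0, 0]], [[0, 0, -15], [0, 0, 0]], [[0, 0, 0], [0, 0, 0]]]'
```

```text
time: 10.9
tool_pos: [0.4462, -0.1735, 0.1329]
tool_rot: [-3.14, -0.0, 1.623]
contact_force: [0.1, 0.6, 0.4]
opening: 0.0599
grip_force: 0.0
time: 11.57
tool_pos: [0.4467, -0.1738, 0.1338]
tool_rot: [3.141, 0.001, 1.621]
contact_force: [-1.9, -0.3, 3.6]
opening: 0.0258
grip_force: 30.0
time: 12.07
tool_pos: [0.4478, -0.1742, 0.1948]
tool_rot: [3.138, 0.003, 1.621]
contact_force: [0.1, -0.2, -1.8]
opening: 0.0252
grip_force: 30.0
```

The clip is gripped and the tile lifted. Only one picture is left to view, so I'll locate the yoke by fitting its wire model to the stored top and scene images.

The manual's scale: shifts go in mm. Converting my numbers, -0.025 m is -25.

```bash
python3 drive.py '[[[0, 0, -25], [0, 0, 0]], [[0, 0, -25], [0, 0, 0]], [[0, 0, -25], [0, 0, 0]], [[0, 0, 0], [0, 0, 0]]]'
cat > fit.py <<'E'
from h import *
from scipy.optimize import differential_evolution as DE
from scipy.ndimage import map_coordinates as mc
d=pickle.load(open("cams0.pkl","rb"))
pts=[]
prof=lambda x:np.interp(x,[-22,-16,0,16,75],[.235,.231,.215,.230,.230])
for s in(-.032,.032):
    for x in np.linspace(-20,75,60):pts.append([x/1000,s,prof(x)])
for y in np.linspace(-.032,.032,30):pts.append([.075,y,.230])
side=[[p[0]+dx,p[1]+dy,p[2]] for p in pts[:120] for dx,dy in((0,.008),(0,-.008))]
pts=np.array(pts);side=np.array(side)
W={}
for n in("top","scene"):
    im=d[n]["image"].astype(float);W[n]=cv2.GaussianBlur(im[:,:,2]-.35*im[:,:,0]*0,(0,0),.7)   # blue: wood is low, steel high
def sc(c,I,P):
    M=np.array(c["pose"]);q=(P-M[:3,3])@M[:3,:3];u=c["fx"]*q[:,0]/q[:,2]+c["cx"];v=c["fy"]*q[:,1]/q[:,2]+c["cy"]
    return mc(I,[v,u],order=1,mode="nearest").mean()
def f(p,ns):
    x,y,a=p;Rz=np.array([[np.cos(a),-np.sin(a),0],[np.sin(a),np.cos(a),0],[0,0,1]])
    return -sum(sc(d[n],W[n],pts@Rz.T+[x,y,0])-sc(d[n],W[n],side@Rz.T+[x,y,0]) for n in ns)
for ns in(("top",),("scene",),("top","scene")):
    r=DE(f,[(.46,.55),(.21,.30),(.5,.95)],args=(ns,),seed=1,popsize=25);print(ns,r.x.round(4),np.degrees(r.x[2]).round(1),round(r.fun,1))
    x,y,a=r.x
E
python3 fit.py
```

```text
time: 12.4
tool_pos: [0.4483, -0.1744, 0.2711]
tool_rot: [3.135, 0.005, 1.621]
contact_force: [1.3, -0.1, -2.9]
opening: 0.0257
grip_force: 30.0
('top',) [0.5018 0.2589 0.7217] 41.4 -67.0
('scene',) [0.4957 0.2516 0.7247] 41.5 -35.7
('top', 'scene') [0.5023 0.2586 0.7237] 41.5 -99.2
```

```bash
python3 drive.py '[[[15, 0, 0], [0, 0, 0]], [[30, -2, 0], [0, 0, 0]], [[30, -2, 0], [0, 0, 0]], [[30, -2, 0], [0, 0, 0]], [[30, -2, 0], [0, 0, 0]], [[30, -2, 0], [0, 0, 0]], [[30, -2, 0], [0, 0, 0]], [[30, -2, 0], [0, 0, 0]]]'
python3 drive.py '[[[30, -2, 0], [0, 0, 0]], [[30, -2, 0], [0, 0, 0]], [[30, -1, 0], [0, 0, 0]], [[20, -1, 0], [0, 0, 0]], [[15, 0, 0], [0, 0, -0.05]], [[5, 0, 0], [0, 0, -0.08]], [[0, 0, 0], [0, 0, -0.1]], [[0, 0, 0], [0, 0, -0.1]]]'
python3 drive.py '[[[0, 0, 0], [0, 0, -0.1]], [[0, 0, 0], [0, 0, -0.1]], [[0, 0, 0], [0, 0, -0.08]], [[0, 0, 0], [0, 0, -0.057]], [[0, 0, 0], [0, 0, 0]], [[0, 0, 0], [0, 0, 0]]]'
python3 - <<'E'
from h import *
c=pickle.load(open("cams0.pkl","rb"))["top"]
a=.7237;ux=np.array([np.cos(a),np.sin(a),0])
for n,u,v in(("spring",115+65/5,170+40/5),("spring near end",115+100/5,170+70/5),("bracket",115+135/5,170+95/5)):
    for z in(.24,.3,.36):
        p=at(c,u,v,z)-[.5023,.2586,z];print(n,z,(p@ux).round(3),(p@[-ux[1],ux[0],0]).round(3))
go([.412,.1793,.27],a)
E
```

```text
time: 13.07
tool_pos: [0.4204, 0.0518, 0.2657]
tool_rot: [-3.139, 0.001, 1.621]
contact_force: [0.7, 0.9, -3.2]
opening: 0.0256
grip_force: 30.0
time: 13.73
tool_pos: [0.4078, 0.1804, 0.2653]
tool_rot: [-3.139, 0.0, 1.957]
contact_force: [0.1, -0.0, -2.5]
opening: 0.0256
grip_force: 30.0
time: 14.23
tool_pos: [0.4081, 0.1798, 0.2659]
tool_rot: [-3.139, -0.0, 2.286]
contact_force: [-0.3, 0.5, -2.0]
opening: 0.0259
grip_force: 30.0
spring 0.24 0.116 0.012
spring 0.3 0.089 0.002
spring 0.36 0.063 -0.007
spring near end 0.24 0.094 0.006
spring near end 0.3 0.069 -0.003
spring near end 0.36 0.045 -0.012
bracket 0.24 0.075 -0.001
bracket 0.3 0.051 -0.01
bracket 0.36 0.028 -0.018
t 14.23 tcp [0.4081 0.1798 0.2659] d_tool [-0.0029  0.0025 -0.0041] rv [-0.0023 -0.0002 -0.0083] q6 -0.47 F [-0.3  0.5 -2. ] open 0.0259
```

Converted, -0.004 m is -4, 0.02 m is 20.

```bash
python3 drive.py '[[[-1, 15, -4], [0, 0, -0.008]], [[-1, 20, 0], [0, 0, 0]], [[-1, 20, 0], [0, 0, 0]], [[0, 7.5, 0], [0, 0, 0]], [[0, 0, 0], [0, 0, 0]], [[0, 0, 0], [0, 0, 0]]]'
python3 - <<'E'
from h import *
s=read_camera("scene");w=read_camera("wrist");t=read_camera("top");pickle.dump((s,w,t),open("pre.pkl","wb"))
z=lambda im,S:cv2.resize(im[:,:,::-1],S,interpolation=cv2.INTER_CUBIC)
a=np.hstack([z(s["image"][200:320,350:510],(400,300)),z(t["image"][140:260,80:240],(400,300))])
b=np.hstack([z(w["image"],(400,300)),z(w["image"][150:310,150:363],(400,300))])
cv2.imwrite("pics/pre.png",np.vstack([a,b]))
a=.7237
go([.5035,.2586,.27],a)
c=pickle.load(open("cams0.pkl","rb"))["top"];ux=np.array([np.cos(a),np.sin(a),0])
for u,v in((158,225),(180,235)):
    p=at(c,u*.7,v*.7,.358)-[.5035,.2586,0];print(p@ux,p@[-ux[1],ux[0],0])
E
```

```text
time: 14.73
tool_pos: [0.4568, 0.2188, 0.2703]
tool_rot: [-3.139, -0.0, 2.296]
contact_force: [-0.4, -0.7, -2.1]
opening: 0.026
grip_force: 30.0
t 14.88 tcp [0.4567 0.2185 0.271 ] d_tool [-0.001   0.0616  0.001 ] rv [-0.0013  0.0005  0.0009] q6 -0.43 F [-1.1  0.2 -1.6] open 0.0259
0.12059842879231612 0.0005063339241243511
0.08978401696531457 -0.017306353474067962
```

View pics/pre.png

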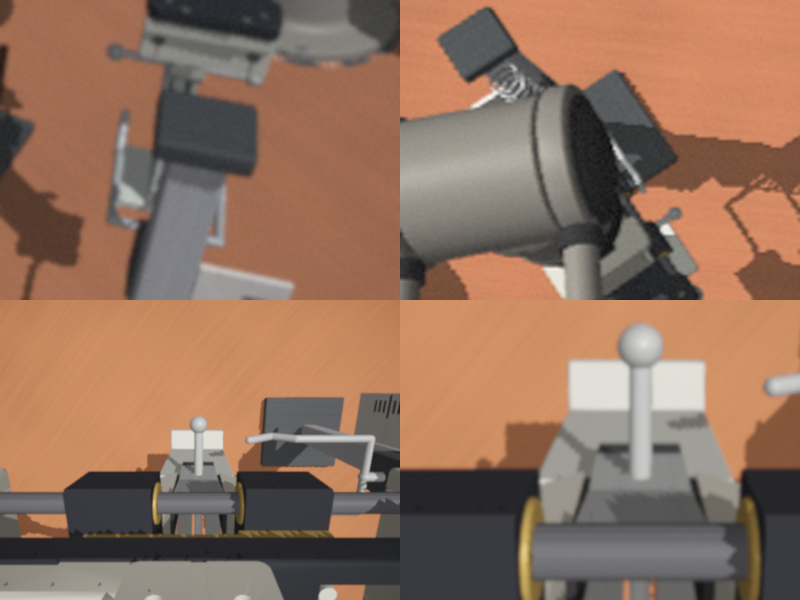

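In the wrist panel the bar's ball is at (198,425), the +y prong runs from its tip at (250,440) to the cross piece at (372,437), and the spring foot is at about (375,480).

Run:
```python
from h import *
s,w,t=pickle.load(open("pre.pkl","rb"))
a=.7237;ux=np.array([np.cos(a),np.sin(a),0]);uy=np.array([-ux[1],ux[0],0])
tcp=np.array([.4567,.2185,0])
for n,u,v,z in(("ball",198,124,.255),("tip",249,140,.235),("arm mid",320,137,.230),("cross corner",372,137,.230),("spring",375,180,.25),("spring",375,180,.27),("dial bracket",372,178,.23)):
    p=at(w,u*1.4,v*1.4,z);q=p-[.5035,.2586,0];r=p-tcp;print(n,"yoke frame",(q@ux).round(4),(q@uy).round(4),"rel tcp",(r@ux).round(4),(r@uy).round(4))
```

```text
ball yoke frame -0.062 0.0464 rel tcp -0.0004 0.0455
tip yoke frame -0.0236 0.0318 rel tcp 0.038 0.0308
arm mid yoke frame 0.0321 0.0332 rel tcp 0.0938 0.0322
cross corner yoke frame 0.0722 0.0332 rel tcp 0.1339 0.0323
spring yoke frame 0.0651 0.0056 rel tcp 0.1268 0.0047
spring yoke frame 0.0491 0.0133 rel tcp 0.1107 0.0124
dial bracket yoke frame 0.0784 -0.0004 rel tcp 0.1401 -0.0013
```

The wrist view confirms the yoke estimate to about 1.5 mm. I'll go in over the notches slowly, watching the force because of the spring near the post.

```bash
python3 drive.py '[[[0, 10, 0], [0, 0, 0]], [[0, 12, 0], [0, 0, 0]], [[0, 12, 0], [0, 0, 0]], [[0, 8, 0], [0, 0, 0]], [[0, 0, 0], [0, 0, 0]], [[0, 0, 0], [0, 0, 0]]]'
python3 drive.py '[[[0, 5, 0], [0, 0, 0]], [[0, 5, 0], [0, 0, 0]], [[0, 5, 0], [0, 0, 0]], [[0, 0, 0], [0, 0, 0]], [[0, 0, 0], [0, 0, 0]]]'
python3 - <<'E'
from h import *
go([.5023,.2576,.27],.7237)
E
```

```text
time: 15.38
tool_pos: [0.4885, 0.2466, 0.2709]
tool_rot: [-3.14, 0.001, 2.296]
contact_force: [0.3, -0.5, -3.2]
opening: 0.0258
grip_force: 30.0
time: 15.8
tool_pos: [0.5002, 0.257, 0.271]
tool_rot: [-3.141, 0.001, 2.296]
contact_force: [-1.1, 0.0, -3.0]
opening: 0.0258
grip_force: 30.0
t 15.8 tcp [0.5002 0.257  0.271 ] d_tool [-0.0009  0.002   0.001 ] rv [-0.0008  0.0007  0.0017] q6 -0.39 F [-1.1  0.  -3. ] open 0.0258
```

Converted, 0.007 m is 7, 0.006 m is 6.

```bash
python3 drive.py '[[[-0.8, 1, 5], [0, 0, 0]], [[0, 1, 7], [0, 0, 0]], [[0, 0, 7], [0, 0, 0]], [[0, 0, 6], [0, 0, 0]], [[0, 0, 3], [0, 0, 0]], [[0, 0, 0], [0, 0, 0]], [[0, 0, 0], [0, 0, 0]]]'
python3 drive.py '[[[0, 0, 2.5], [0, 0, 0]], [[0, 0, 2.5], [0, 0, 0]], [[0, 0, 2.5], [0, 0, 0]], [[0, 0, 2.5], [0, 0, 0]], [[0, 0, 2.5], [0, 0, 0]], [[0, 0, 2.5], [0, 0, 0]], [[0, 0, 0], [0, 0, 0]], [[0, 0, 0], [0, 0, 0]]]'
python3 - <<'E'
from h import *
f=[]
for _ in range(6):
    read_camera("wrist");f.append(robot.observe()["contact_force"])
print(np.mean(f,0).round(2));go([.5023,.2576,.24],.7237)
E
```

```text
time: 16.38
tool_pos: [0.5021, 0.2575, 0.2429]
tool_rot: [-3.141, 0.001, 2.296]
contact_force: [-0.2, 0.2, -3.1]
opening: 0.0257
grip_force: 30.0
time: 17.05
tool_pos: [0.5023, 0.2576, 0.2281]
tool_rot: [-3.141, 0.001, 2.296]
contact_force: [2.1, 1.2, -1.5]
opening: 0.0258
grip_force: 30.0
[ 1.72  0.57 -1.45]
t 17.35 tcp [0.5023 0.2576 0.2283] d_tool [-0.      0.     -0.0117] rv [-0.      0.0009  0.0015] q6 -0.39 F [ 1.9  0.6 -1.6] open 0.026
```

Load is transferring, with a sideways push along +x, so the bar is slightly short of the notch bottoms. I'll shift it a little.

```bash
cat > ff.py <<'E'
from h import *
f=[]
for _ in range(5):
    read_camera("top");f.append(robot.observe()["contact_force"])
F=np.mean(f,0);a=.7237;print("Fx_yoke",(F[0]*np.cos(a)+F[1]*np.sin(a)).round(2),"Fy",(-F[0]*np.sin(a)+F[1]*np.cos(a)).round(2),"Fz",F[2].round(2))
go([.5023,.2576,.24],.7237)
E
python3 drive.py '[[[0, 2, 0], [0, 0, 0]], [[0, 1, 0], [0, 0, 0]], [[0, 0, 0], [0, 0, 0]]]'; python3 ff.py
```

```text
time: 17.6
tool_pos: [0.5039, 0.2593, 0.2277]
tool_rot: [-3.139, 0.0, 2.296]
contact_force: [-0.5, -0.6, -1.1]
opening: 0.0257
grip_force: 30.0
Fx_yoke -2.39 Fy 0.35 Fz -1.7
t 17.85 tcp [0.504  0.2594 0.2279] d_tool [-0.0002 -0.0024 -0.0121] rv [-0.0018  0.0003  0.0015] q6 -0.38 F [-2.6 -0.9 -1. ] open 0.026
```

Converted, -0.0014 m is -1.4, 0.0025 m is 2.5.

```bash
python3 drive.py '[[[0, -1.4, 1], [0, 0, 0]], [[0, 0, 2.5], [0, 0, 0]], [[0, 0, 2.5], [0, 0, 0]], [[0, 0, 2.5], [0, 0, 0]], [[0, 0, 2.5], [0, 0, 0]], [[0, 0, 2], [0, 0, 0]], [[0, 0, 0], [0, 0, 0]], [[0, 0, 0], [0, 0, 0]]]'; python3 ff.py
```

```text
time: 18.52
tool_pos: [0.5034, 0.2586, 0.215]
tool_rot: [-3.141, 0.001, 2.296]
contact_force: [-0.3, -0.5, -0.2]
opening: 0.0258
grip_force: 30.0
Fx_yoke -0.9 Fy -0.4 Fz -0.59
t 18.77 tcp [0.5034 0.2586 0.2152] d_tool [-0.0001 -0.0015 -0.0248] rv [-0.0003  0.0008  0.0015] q6 -0.39 F [-0.8 -0.6 -0.5] open 0.026
```

Converted, 0.002 m is 2, -0.0005 m is -0.5.

```bash
python3 drive.py '[[[0, -0.5, 2], [0, 0, 0]], [[0, 0, 2], [0, 0, 0]], [[0, 0, 2], [0, 0, 0]], [[0, 0, 0], [0, 0, 0]], [[0, 0, 0], [0, 0, 0]]]'; python3 ff.py
```

```text
time: 19.18
tool_pos: [0.5032, 0.2584, 0.2091]
tool_rot: [3.141, 0.001, 2.296]
contact_force: [0.8, 1.1, -0.1]
opening: 0.0259
grip_force: 30.0
Fx_yoke 1.7 Fy -0.01 Fz 0.24
t 19.43 tcp [0.5032 0.2584 0.2093] d_tool [-0.     -0.0012 -0.0307] rv [0.0002 0.0009 0.0015] q6 -0.39 F [1.2 0.8 0.4] open 0.0257
```

```bash
python3 drive.py '[[[0, 0.3, -1], [0, 0, 0]], [[0, 0, -1], [0, 0, 0]], [[0, 0, 0], [0, 0, 0]], [[0, 0, 0], [0, 0, 0]]]'; python3 ff.py
python3 drive.py '[[[0, 0, 0], [0, 0, 0]], [[0, 0, 0], [0, 0, 0]], [[0, 0, 0], [0, 0, 0]], [[0, 0, 0], [0, 0, 0]], [[0, 0, 0], [0, 0, 0]]]' 0.034
python3 drive.py '[[[0, 0, 0], [0, 0, 0]], [[0, 0, 0], [0, 0, 0]], [[0, 0, 0], [0, 0, 0]], [[0, 0, 0], [0, 0, 0]], [[0, 0, 0], [0, 0, 0]], [[0, 0, 0], [0, 0, 0]]]' 0.05
python3 drive.py '[[[0, 0, -4], [0, 0, 0]], [[0, 0, -6], [0, 0, 0]], [[0, 0, -10], [0, 0, 0]], [[0, 0, -15], [0, 0, 0]], [[0, 0, -20], [0, 0, 0]], [[0, 0, -20], [0, 0, 0]], [[0, 0, -20], [0, 0, 0]], [[0, 0, -20], [0, 0, 0]]]'
```

```text
time: 19.77
tool_pos: [0.5032, 0.2584, 0.2112]
tool_rot: [-3.141, 0.001, 2.296]
contact_force: [1.0, 1.5, 0.5]
opening: 0.0255
grip_force: 30.0
Fx_yoke 2.01 Fy -0.34 Fz -0.55
t 20.02 tcp [0.5032 0.2584 0.2111] d_tool [-0.     -0.0012 -0.0289] rv [-0.0006  0.0008  0.0015] q6 -0.39 F [ 1.3  1.1 -0.8] open 0.0257
time: 20.43
tool_pos: [0.5031, 0.2584, 0.211]
tool_rot: [-3.141, 0.001, 2.296]
contact_force: [-0.0, 0.2, 0.9]
opening: 0.0339
grip_force: 0.0
time: 20.93
tool_pos: [0.5032, 0.2585, 0.2111]
tool_rot: [-3.141, 0.001, 2.296]
contact_force: [0.4, 0.2, -0.0]
opening: 0.0499
grip_force: 0.0
time: 21.6
tool_pos: [0.5031, 0.2586, 0.3284]
tool_rot: [3.141, 0.001, 2.296]
contact_force: [-0.0, 0.6, 0.2]
opening: 0.0499
grip_force: 0.0
```

Released without disturbance. I'll back off, let it settle, and check stillness and position numerically, since the picture allowance is used up.

```bash
python3 drive.py '[[[0, 0, -30], [0, 0, 0]], [[0, -30, -10], [0, 0, 0]], [[0, -35, 0], [0, 0, 0]], [[0, -35, 0], [0, 0, 0]], [[0, -30, 0], [0, 0, 0]], [[0, 0, 0], [0, 0, 0]], [[0, 0, 0], [0, 0, 0]], [[0, 0, 0], [0, 0, 0]]]'
for i in 1 2 3; do python3 drive.py '[[[0, 0, 0], [0, 0, 0]], [[0, 0, 0], [0, 0, 0]], [[0, 0, 0], [0, 0, 0]], [[0, 0, 0], [0, 0, 0]], [[0, 0, 0], [0, 0, 0]], [[0, 0, 0], [0, 0, 0]], [[0, 0, 0], [0, 0, 0]], [[0, 0, 0], [0, 0, 0]]]' >/dev/null; done
python3 - <<'E'
from h import *
W=[read_camera("wrist") for _ in range(12)]
S=read_camera("scene")["image"].astype(float)
g=lambda c:cv2.GaussianBlur(c["image"].astype(np.float32),(0,0),1.5)
print([float(np.abs(g(W[0])-g(c))[:230].max().round(1)) for c in W[1:]])
w=W[0];o=robot.observe();print(o["time"],o["tool_pos"].round(3),o["contact_force"].round(1))
# +y ball and prong tip predicted with yoke sunk d; match ball brightness
a=.7237;ux=np.array([np.cos(a),np.sin(a),0]);uy=np.array([-ux[1],ux[0],0]);O=np.array([.5030,.2580,0])
im=cv2.GaussianBlur(w["image"].astype(np.float32),(0,0),1)
for d in(.0,.02,.026,.03,.034,.038):
    P=[O+uy*.046+[0,0,.223-d],O-uy*.046+[0,0,.223-d],O-ux*.021+uy*.032+[0,0,.233-d],O-ux*.021-uy*.032+[0,0,.233-d],O+uy*.058+[0,0,.223-d]]
    print(d,[(proj(w,p).round().astype(int).tolist(),im[tuple(proj(w,p).round().astype(int)[::-1].clip(0,[419,559]))].astype(int).tolist()) for p in P])
E
```

```text
time: 22.27
tool_pos: [0.4064, 0.1726, 0.3672]
tool_rot: [3.14, 0.002, 2.296]
contact_force: [0.6, -0.2, -0.3]
opening: 0.0501
grip_force: 0.0
[32.400001525878906, 30.700000762939453, 78.9000015258789, 30.399999618530273, 63.29999923706055, 79.5999984741211, 35.0, 23.899999618530273, 45.900001525878906, 31.5, 47.0]
24.9167 [0.406 0.172 0.366] [-0.   0.   0.1]
0.0 [([431, 153], [89, 91, 93]), ([419, 255], [35, 34, 37]), ([409, 171], [96, 96, 96]), ([402, 245], [35, 34, 38]), ([433, 139], [92, 94, 96])]
0.02 [([421, 152], [160, 159, 159]), ([410, 248], [35, 34, 38]), ([400, 169], [174, 174, 171]), ([394, 237], [187, 129, 92]), ([422, 138], [93, 94, 97])]
0.026 [([418, 151], [199, 199, 197]), ([408, 246], [35, 34, 38]), ([398, 168], [185, 185, 183]), ([392, 235], [146, 118, 102]), ([420, 138], [94, 94, 97])]
0.03 [([416, 151], [193, 193, 192]), ([407, 244], [36, 35, 38]), ([396, 167], [192, 191, 190]), ([390, 234], [120, 114, 111]), ([418, 138], [94, 95, 97])]
0.034 [([415, 151], [184, 183, 182]), ([405, 243], [36, 35, 39]), ([395, 167], [190, 190, 188]), ([389, 233], [115, 113, 111]), ([416, 138], [94, 95, 97])]
0.038 [([413, 150], [157, 157, 156]), ([404, 242], [41, 38, 41]), ([393, 166], [180, 179, 176]), ([387, 231], [114, 93, 83]), ([414, 138], [94, 95, 97])]
```

The ball and prong tip match a sink of about 28 mm. The wrist camera moves with the arm, so I'll check stillness with the fixed cameras.

```bash
cat > still.py <<'E'
from h import *
C=[[read_camera(n) for n in("scene","top")] for _ in range(8)]
g=lambda c:cv2.GaussianBlur(c["image"].astype(np.float32),(0,0),1.5)
for k,(u,v,uu,vv) in enumerate(((380,200,470,330),(110,160,200,260))):
    I=[g(c[k])[v:vv,u:uu] for c in C];B=[g(c[k])[300:400,50:150] for c in C]
    print(k,"yoke",[float(np.abs(I[0]-i).max().round(1)) for i in I[1:]],"ref",[float(np.abs(B[0]-i).max().round(1)) for i in B[1:]])
print(robot.observe()["time"])
E
python3 still.py
```

```text
0 yoke [1.2000000476837158, 1.2999999523162842, 1.399999976158142, 1.600000023841858, 1.5, 1.399999976158142, 1.2999999523162842] ref [1.2999999523162842, 1.399999976158142, 1.5, 1.2999999523162842, 1.399999976158142, 1.2999999523162842, 1.2999999523162842]
1 yoke [2.799999952316284, 2.5999999046325684, 3.4000000953674316, 3.0, 2.5999999046325684, 2.700000047683716, 2.5999999046325684] ref [2.0, 2.4000000953674316, 1.899999976158142, 2.0999999046325684, 2.0999999046325684, 2.200000047683716, 2.299999952316284]
25.7167
```

Everything is still: changes at the yoke are about the same as camera noise. Handing in.

```bash
python3 -c "
from cell import robot, read_camera
print(robot.hand_in())"
```

```text
the job is handed in; nothing more can be done
None
```

The job is handed in at about 26 s: the tall tile hangs still from the clip on the yoke (sunk about 28 mm by image measurement; the −y notch was hidden from the camera) and no bystander was touched; the hand-in returned no verdict.

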